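# Set the sewing machine for sewing on a button

## Robot

A 6-joint arm with a two-finger parallel gripper is mounted at the origin on a cart in front of the work surface, level with it; the furniture and walls round the work are solid. World frame = base frame: x ahead of the robot, y to its left, z up, the work surface at z = 0. Lengths are in m, angles in rad, forces in N, time in s.
With the tool pointing down it reaches from about 0.4 to 0.825 m from the base axis. Payload 7 kg.
Tool frame: the origin (TCP) lies on the centre line of the jaws, within the pads' length; the fingertips stand 22 mm ahead of it and the grasp point (between the pads) lies 3 mm ahead of it (arm.tcp_to_tips is the distance from the TCP to the fingertips, in m); z points along the fingers, y is the line along which they close (so a half turn about z gives the same grasp; the last joint's range is limited). The gripper opens to 88 mm and grips with 3 to 60 N. Pads are 19 mm wide; open, the fingers measure 130 mm over their backs; the gripper's body (78 mm by 193 mm) begins 47 mm behind the grasp point.
Start: joints at [-0.914, 0.359, 0.012, 0, -1.224, -0.288], TCP at [0.243, -0.63, 0.249] pointing down, gripper open.
Joint ranges: [-3.07, 3.07], [-1.43, 2.12], [-1.02, 1.25], [-3.03, 1.67], [-3.05, -0], [-3.03, 3.03]. Speed limits (rad/s): [2.39, 2.39, 3.01, 3.14, 3.14, 3.14].

## Interface

Orientations are given as [roll, pitch, yaw] about the fixed x, y, z axes, in that order (R = Rz(yaw) Ry(pitch) Rx(roll)).
In Python, from station import arm gives the robot as it stands.
- The arm moves only by the tool jog_arm, never from a script. Its argument "targets" is a list of rows, each an object of numbers: "dx", "dy", "dz": the shift along the tool's x, y, z in mm; "rx", "ry", "rz": the turn, a rotation vector about the tool's x, y, z in rad; "gripper": the closure, from 0 (fully open) to 1 (shut). In form: [{"dx": .., "dy": .., "dz": .., "rx": .., "ry": .., "rz": .., "gripper": ..}, ...]. A call has exactly 8 rows; each row is the pose to reach, as a shift and turn from the pose commanded when the call began, along the tool's axes at that moment; what a row does not reach only later rows make up. A row lasts 1/12 s, in which the tool goes at most 41.7 mm and 7.16 degrees, less where a joint would pass 70% of its speed; a pose out of reach is approached as far as the arm can. A call with a gripper value outside its range is refused whole. The fingers move at their own pace and stop on an object; "force" is the grip in N (left out, the last holds). Time passes only in rows, so rows that repeat a pose let the fingers close, or fill a call up. It gives the time, the measured TCP pose, the force, the opening and the grip force at its end, in the units of the state.
- arm.get_state(): the state, without advancing time (a new reading comes with each control period).
- arm.grab_frame(name): name is "scene" or "top" or "wrist"; returns a dict with "frame" (400x640x3 uint8, red, green, blue), "z_map" (400x640 float32, m along the optical axis (not along the pixel's ray), 0 where there is no reading), "fx", "fy", "cx", "cy" (pixels), "view" (4x4, takes a point from world to camera coordinates). Camera axes: x right, y down, z forward; pixel columns grow to the right and rows downward; lengths in m; the calibration is good to about 2 mm. A picture is of the moment at which its call begins.
- arm.job_done(): hands the job in; it is judged then, once.
The state is a dict: "t": time; "q": joint angles; "qd": joint speeds; "joint_efforts": joint torques, N m; "eef_pos": TCP position; "ee_rot": TCP orientation; "force": force on the tool from outside, world axes, zero at the start; "moment": the same for the moment, N m; "width": finger opening in m; "gripper_force": force on a finger pad.
Only numpy, scipy, OpenCV 4.12 (cv2) and the standard library are available. Lean on these libraries where they do the work, as an engineer would, in place of code of your own. Each camera call takes 0.05 s, during which the arm holds its last target. There are 200 camera calls.

## Task

Set the sewing machine up for sewing on a button: roll the stitch wheel on top of the machine toward its front, click by click, until the red field lies uppermost between the two white marks, without running past it, and push the stitch-length slide beside the wheel to the right as far as it goes. Only push with the fingertips, gently; grip and lift nothing, and leave the thread, the sewing things and everything else where they are.

Things in the scene. Friction and masses are not known exactly. Their poses are not given: they have to be found in the camera images.
- machine: White sewing machine, fixed, 370 mm long (y), 172 deep (x); flat top 265 mm high, x -60 to +68 mm. Origin: centre of its underside. Front faces its -x (to the robot), needle end at +y, right end (hand wheel, to y = -207 mm) at -y. A plum thread spool, part of it, stands on a pin on its top at x 26, y 128, up to z = 330 mm. Wall cabinet at the right rear: world x > 0.58, y < -0.2, z > 0.45 m.
- wheel_axis (a point): Centre of the dark stitch wheel, on its axle, 18 mm below the machine's top; axes as the machine's, axle along y. The wheel stands up through the top: 24 mm wide, 8 finger ridges (4.5 mm thick, radius 28 to 42 mm) with 8 flat fields between them (radius 30 mm), seven cream, one red. White marks on dark ribs (11 mm high) on both sides show the top position.
- wheel_top (a point): Point 42 mm above wheel_axis, 24 mm above the machine's top: where a ridge's tip passes highest; it does not turn with the wheel. At a click stop a field lies uppermost and the two nearest ridges stand 22.5 degrees before and behind the top (x = +-16 mm from here, tips 3 mm lower than this point); the next ones at 67.5 degrees (x = +-39 mm, tips 26 mm lower).
- stitch_wheel (a joint): Wheel angle, rad; grows as its top rolls toward the machine's front (-x). Spring click stops every pi/4: 0, 0.785 ... 5.498, with end stops just outside; let go, it snaps to the nearest. About 3 N at a ridge's tip carries it over. Red field uppermost: 3.927 (fifth stop). Start at 0.785, 1.571 or 2.356: 4, 3 or 2 clicks short (it may settle there in the first tenths of a second).
- slide_tab (a point): Centre of the top of the stitch-length slide's white tab, 17 mm above the machine's top; axes as the machine's. The tab is 20 mm along x, 8 mm along y, on a dark foot (22 x 13 mm, 5 mm high) in a dark plate, right of the wheel: 70 to 105 mm to -y of the wheel's centre. The point moves with it.
- length_slide (a joint): Travel of the stitch-length slide to the machine's right (-y), m: from 0 to its end stop at 0.035 (red line, stitch length nought). Starts between 0 and 0.015; it rubs with about 2 N and stays where it is left.
- spool_white: Loose spool of white thread, 29 mm in diameter, 45 mm high, standing on the machine's top left of the wheel. Origin: centre of its underside. To be left alone.
- sewing_tin: Green sewing tin, 105 x 153 x 51 mm, on the counter at the left. Origin: centre of its underside. To be left alone.
- scissors: Blue-handled scissors, 87 x 199 x 9 mm, lying at the left. To be left alone.
- button_jar: Clear jar of coloured beads with a white lid, 60 mm in diameter, 85 mm high, at the right. To be left alone.
- tape_measure: Yellow steel tape measure, 40 x 82 x 62 mm, at the right. To be left alone.
- lint_roller: Lint roller with a blue handle, 72 x 214 x 49 mm, at the right. To be left alone.
- peg_b: Green clothes peg, 15 x 72 x 12 mm, at the right front. To be left alone.

How it is judged:
By the outcome, as a careful person would: the job done as asked, in the order asked, and still so for the second after the job is handed in, with the robot touching nothing.
It also fails if it takes over 48 s, if anything falls off the work surface, if the arm or the gripper's body presses on something with over 40 N, if the wrist force passes 120 N, or if a joint passes its speed limit or range.

## Working session

There is one attempt and no reset: what is moved stays moved. The work goes in short steps, Python scripts to look and compute and a tool call to move; the robot and the scene stay as the last step left them, time stands still between calls to the robot, and variables do not carry over. Pictures are saved under pics/ and viewed, at most 10 in all, crops included, and the job is handed in when it is done.

Besides the shell and the picture viewer there is one more tool, called after "Request:" as name(argument=value, ...) on one line, values as JSON. jog_arm: Moves the arm, as the interface text tells. Its arguments: {"type":"object","properties":{"targets":{"type":"array","items":{"type":"object","properties":{"dx":{"type":"number"},"dy":{"type":"number"},"dz":{"type":"number"},"rx":{"type":"number"},"ry":{"type":"number"},"rz":{"type":"number"},"gripper":{"type":"number"}}}},"force":{"type":"number"}},"required":["targets"]}

```bash
ls; mkdir -p pics; python3 - <<'E'
from station import arm
import cv2,numpy as np,pickle
s=arm.get_state();print(s['t'],s['eef_pos'],s['ee_rot'],s['width'])
for n in("scene","top"):
    f=arm.grab_frame(n);pickle.dump(f,open(f'{n}.pkl','wb'))
    cv2.imwrite(f'pics/{n}0.png',f['frame'][:,:,::-1]);V=np.linalg.inv(f['view']);print(n,V.round(3).tolist(),f['fx'],f['cx'],f['cy'])
E
```

```text
pics
0.0 [ 0.2431803  -0.62918856  0.24762855] [ 3.13996790e+00 -1.15408847e-04 -2.77289155e+00] 0.08795955320611899
scene [[0.201, -0.382, 0.902, -1.264], [-0.979, -0.053, 0.195, -0.374], [-0.027, -0.923, -0.385, 0.947], [0.0, 0.0, 0.0, 1.0]] 490.6047980465727 318.9009813628679 209.78106412322444
top [[0.02, -0.981, 0.193, 0.118], [-1.0, -0.022, -0.005, 0.042], [0.009, -0.193, -0.981, 2.183], [0.0, 0.0, 0.0, 1.0]] 452.20542764534906 318.01406937751415 200.74328176826003
```

View pics/scene0.png

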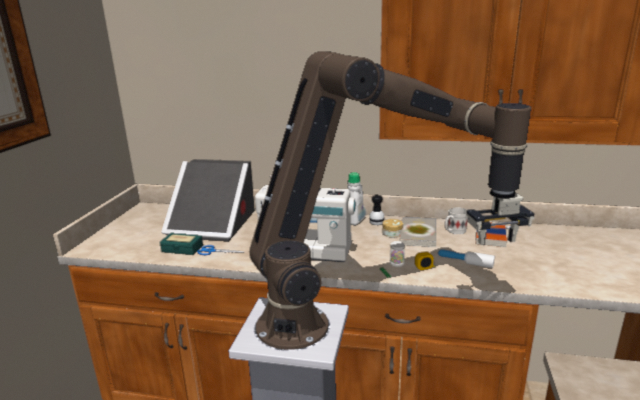

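View pics/top0.png

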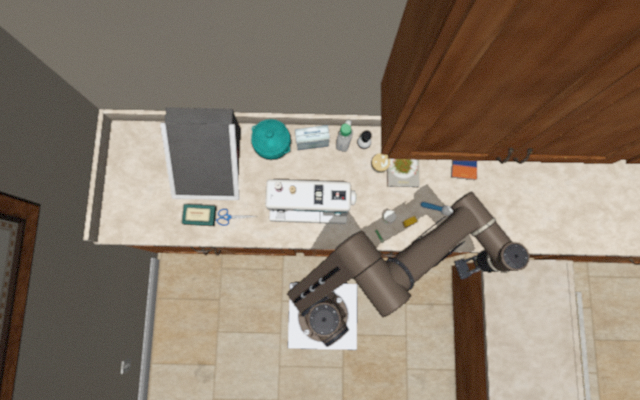

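The top view shows the machine at about (310,195), with the wheel near (318,195) and the slide plate near (340,196). In the scene view the arm hides the wheel. I'll zoom in on the top view and get coordinates.

```bash
cat > h.py <<'E'
import numpy as np
def pt(f,u,v,z=None):
    V=np.linalg.inv(f['view']);r=V[:3,:3]@np.array([(u-f['cx'])/f['fx'],(v-f['cy'])/f['fy'],1]);o=V[:3,3]
    return o+r*((z-o[2])/r[2] if z is not None else f['z_map'][int(round(v)),int(round(u))])
E
python3 - <<'E'
import pickle,cv2,numpy as np
from h import pt
f=pickle.load(open('top.pkl','rb'))
c=f['frame'][165:235,255:365,::-1]
cv2.imwrite('pics/topc.png',cv2.resize(c,None,fx=7,fy=7,interpolation=cv2.INTER_CUBIC))
h=np.array([[pt(f,u,v)  for u in range(255,365)] for v in range(165,235)])
m=((h[:,:,2]>.255)&(h[:,:,2]<.275)).astype(np.uint8)
n,l,st,_=cv2.connectedComponentsWithStats(m);k=1+np.argmax(st[1:,4]);P=h[l==k]
print(n,st[k],np.percentile(P,[0,1,50,99,100],axis=0).round(4).tolist())
print(cv2.minAreaRect((P[:,:2]*1000).astype(np.float32)))
E
```

```text
3 [  11   14   85   32 2075] [[0.4593, -0.1067, 0.255], [0.4633, -0.1023, 0.2555], [0.5205, 0.0733, 0.2651], [0.5867, 0.2548, 0.2745], [0.5902, 0.2595, 0.275]]
((524.732421875, 76.16631317138672), (366.701416015625, 127.54611206054688), 89.40009307861328)
```

View pics/topc.png

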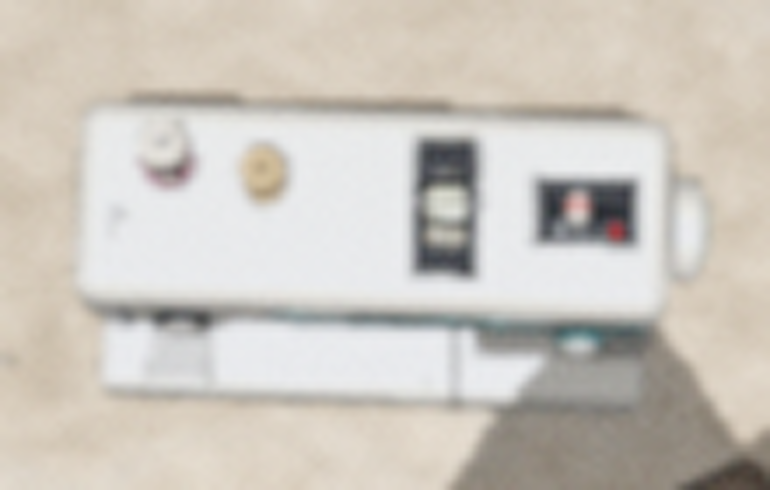

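```bash
python3 - <<'E'
import pickle,numpy as np
from h import pt
f=pickle.load(open('top.pkl','rb'))
q=lambda x,y,z:pt(f,255+x/7-.5,165+y/7-.5,z).round(4)
for n,x,y,z in[('wheelbox tl',415,138,.265),('tr',476,138,.265),('bl',413,273,.265),('br',474,276,.265),('gap field',447,203,.277),('tab',577,203,.282),('plate tl',538,180,.265),('br',637,243,.265),('white spool',263,168,.31)]:print(n,q(x,y,z))
from station import arm
R0=arm.get_state()
from scipy.spatial.transform import Rotation as R
r=R.from_euler('xyz',R0['ee_rot']).as_matrix()
for t in([.5,-.03,.43],[.51,-.03,.43]):print(r.T@(np.array(t)-R0['eef_pos'])*1000)
E
```

```text
wheelbox tl [0.5691 0.0524 0.265 ]
tr [0.5699 0.0145 0.265 ]
bl [0.4836 0.0518 0.265 ]
br [0.4825 0.0141 0.265 ]
gap field [0.5256 0.0317 0.277 ]
tab [ 0.5263 -0.0481  0.282 ]
plate tl [ 0.544  -0.0245  0.265 ]
br [ 0.5055 -0.0863  0.265 ]
white spool [0.5378 0.1438 0.31  ]
[-455.51346103  466.68931857 -181.65253827]
[-464.84155976  463.08563647 -181.65956319]
```

Request:
jog_arm(targets=[{"dz": -40,"gripper": 1},{"dz": -80,"dx": -15,"dy": 15,"gripper": 1},{"dz": -115,"dx": -35,"dy": 35,"gripper": 1},{"dz": -140,"dx": -60,"dy": 60,"rz": 0.09,"gripper": 1},{"dz": -160,"dx": -85,"dy": 85,"rz": 0.18,"gripper": 1},{"dz": -175,"dx": -112,"dy": 113,"rz": 0.27,"gripper": 1},{"dz": -182,"dx": -140,"dy": 142,"rz": 0.37,"gripper": 1},{"dz": -182,"dx": -168,"dy": 171,"rz": 0.37,"gripper": 1}], force=10)

```text
invalid input at $.targets[0]: expected keys dx, dy, dz, rx, ry, rz, gripper
```

Request:
jog_arm(targets=[{"dx": 0,"dy": 0,"dz": -40,"rx": 0,"ry": 0,"rz": 0,"gripper": 1},{"dx": -15,"dy": 15,"dz": -75,"rx": 0,"ry": 0,"rz": 0,"gripper": 1},{"dx": -35,"dy": 35,"dz": -105,"rx": 0,"ry": 0,"rz": 0,"gripper": 1},{"dx": -58,"dy": 58,"dz": -130,"rx": 0,"ry": 0,"rz": 0.09,"gripper": 1},{"dx": -83,"dy": 83,"dz": -150,"rx": 0,"ry": 0,"rz": 0.18,"gripper": 1},{"dx": -110,"dy": 110,"dz": -165,"rx": 0,"ry": 0,"rz": 0.27,"gripper": 1},{"dx": -137,"dy": 138,"dz": -175,"rx": 0,"ry": 0,"rz": 0.37,"gripper": 1},{"dx": -165,"dy": 167,"dz": -180,"rx": 0,"ry": 0,"rz": 0.37,"gripper": 1}], force=10)

```text
t: 0.77
eef_pos: [0.3373, -0.413, 0.4299]
ee_rot: [-3.141, 0.001, 3.134]
force: [1.4, -0.7, 0.1]
width: 0.0401
gripper_force: 0.0
```

Request:
jog_arm(targets=[{"dx": -15,"dy": 37,"dz": 0,"rx": 0,"ry": 0,"rz": 0,"gripper": 1},{"dx": -30,"dy": 74,"dz": 0,"rx": 0,"ry": 0,"rz": 0,"gripper": 1},{"dx": -45,"dy": 111,"dz": 0,"rx": 0,"ry": 0,"rz": 0,"gripper": 1},{"dx": -60,"dy": 148,"dz": 0,"rx": 0,"ry": 0,"rz": 0,"gripper": 1},{"dx": -75,"dy": 185,"dz": 0,"rx": 0,"ry": 0,"rz": 0,"gripper": 1},{"dx": -90,"dy": 222,"dz": 0,"rx": 0,"ry": 0,"rz": 0,"gripper": 1},{"dx": -105,"dy": 259,"dz": 0,"rx": 0,"ry": 0,"rz": 0,"gripper": 1},{"dx": -120,"dy": 296,"dz": 0,"rx": 0,"ry": 0,"rz": 0,"gripper": 1}])

```text
t: 1.43
eef_pos: [0.4573, -0.1165, 0.4286]
ee_rot: [3.141, 0.0, 3.141]
force: [1.5, -1.8, 0.3]
width: 0.0004
gripper_force: 0.0
```

Request:
jog_arm(targets=[{"dx": -15,"dy": 30,"dz": 0,"rx": 0,"ry": 0,"rz": 0,"gripper": 1},{"dx": -30,"dy": 60,"dz": 0,"rx": 0,"ry": 0,"rz": 0,"gripper": 1},{"dx": -45,"dy": 90,"dz": 0,"rx": 0,"ry": 0,"rz": 0,"gripper": 1},{"dx": -45,"dy": 100,"dz": 0,"rx": 0,"ry": 0,"rz": 0,"gripper": 1},{"dx": -45,"dy": 100,"dz": 0,"rx": 0,"ry": 0,"rz": 0,"gripper": 1},{"dx": -45,"dy": 100,"dz": 0,"rx": 0,"ry": 0,"rz": 0,"gripper": 1},{"dx": -45,"dy": 100,"dz": 0,"rx": 0,"ry": 0,"rz": 0,"gripper": 1},{"dx": -45,"dy": 100,"dz": 0,"rx": 0,"ry": 0,"rz": 0,"gripper": 1}])

```text
t: 2.1
eef_pos: [0.5022, -0.0194, 0.4287]
ee_rot: [3.142, 0.0, 3.139]
force: [0.9, -0.6, -0.4]
width: 0.0005
gripper_force: 0.0
```

```bash
python3 - <<'E'
from station import arm
import cv2,numpy as np,pickle
f=arm.grab_frame("wrist");pickle.dump(f,open('w1.pkl','wb'))
cv2.imwrite('pics/w1.png',f['frame'][:,:,::-1]);V=np.linalg.inv(f['view']);print(V.round(3).tolist(),f['fx'],f['cx'],f['cy'])
s=arm.get_state();print(s['t'],s['eef_pos'],s['ee_rot'],s['force'],s['width'])
E
```

```text
[[0.002, 0.969, 0.247, 0.435], [1.0, -0.002, -0.001, -0.019], [-0.0, 0.247, -0.969, 0.565], [0.0, 0.0, 0.0, 1.0]] 276.05058960353716 315.99476636815456 201.86700700508453
2.15 [ 0.50218506 -0.01945851  0.42878896] [3.14150556e+00 4.23662416e-04 3.13917772e+00] [-0.4195257   0.17277523 -0.15230784] 0.00012222539321252537
```

View pics/w1.png

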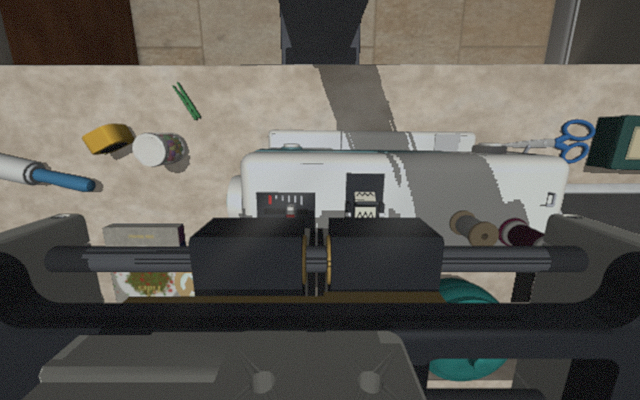

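The wrist view shows the wheel at about (365,205) and the slide plate at (287,207), partly behind the fingers. I'll move forward and down for a clear, close look.

Request:
jog_arm(targets=[{"dx": -20,"dy": 17,"dz": 15,"rx": 0,"ry": 0,"rz": 0,"gripper": 1},{"dx": -40,"dy": 34,"dz": 35,"rx": 0,"ry": 0,"rz": 0,"gripper": 1},{"dx": -58,"dy": 48,"dz": 52,"rx": 0,"ry": 0,"rz": 0,"gripper": 1},{"dx": -63,"dy": 52,"dz": 60,"rx": 0,"ry": 0,"rz": 0,"gripper": 1},{"dx": -63,"dy": 52,"dz": 60,"rx": 0,"ry": 0,"rz": 0,"gripper": 1},{"dx": -63,"dy": 52,"dz": 60,"rx": 0,"ry": 0,"rz": 0,"gripper": 1},{"dx": -63,"dy": 52,"dz": 60,"rx": 0,"ry": 0,"rz": 0,"gripper": 1},{"dx": -63,"dy": 52,"dz": 60,"rx": 0,"ry": 0,"rz": 0,"gripper": 1}])

```text
t: 2.82
eef_pos: [0.5653, 0.0326, 0.3703]
ee_rot: [3.141, 0.002, 3.14]
force: [-0.0, 0.0, -0.4]
width: 0.0004
gripper_force: 0.0
```

```bash
python3 - <<'E'
from station import arm
import cv2,numpy as np,pickle
f=arm.grab_frame("wrist");pickle.dump(f,open('w2.pkl','wb'))
c=f['frame'][60:220,180:420,::-1]
cv2.imwrite('pics/w2.png',cv2.resize(c,None,fx=3,fy=3,interpolation=cv2.INTER_CUBIC));V=np.linalg.inv(f['view']);print(V.round(3).tolist())
s=arm.get_state();print(s['t'],s['eef_pos'],s['ee_rot'],s['force'])
E
```

```text
[[0.002, 0.968, 0.249, 0.498], [1.0, -0.002, 0.0, 0.033], [0.001, 0.249, -0.969, 0.506], [0.0, 0.0, 0.0, 1.0]]
2.8667 [0.56532434 0.03273872 0.37017462] [3.14084079e+00 2.39839285e-03 3.13981751e+00] [-0.1554104  -0.26567413 -0.43242853]
```

View pics/w2.png

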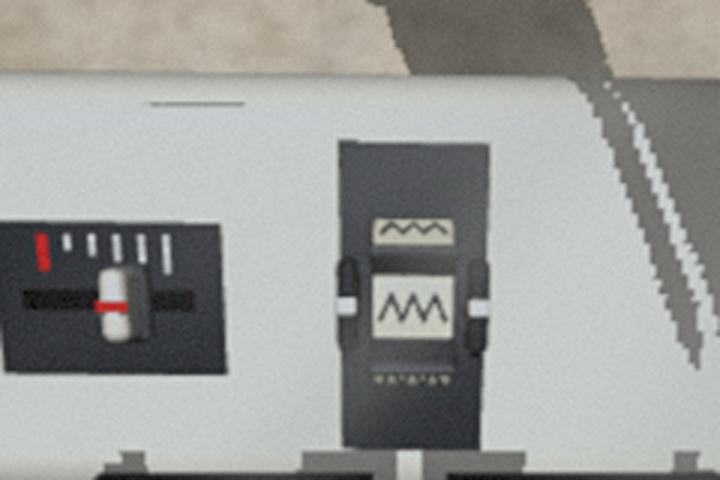

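The white marks are at crop (346,305) and (478,307). The tab's top is at (115,305), and a cream zigzag field is uppermost.

```bash
python3 - <<'E'
import pickle,numpy as np
from h import pt
f=pickle.load(open('w2.pkl','rb'))
q=lambda n,x,y,z=None:print(n,pt(f,180+x/3-.33,60+y/3-.33,z).round(4))
q('markR',346,305,.276);q('markL',478,307,.276);q('field',412,307,.277);q('field d',412,307);q('tab',115,305,.282);q('tab d',115,305)
q('top d',270,300);q('ridge d',412,258);q('plate edge front l',339,142,.265);q('r',490,146,.265);q('machine top edge l',10,76);q('r',550,78)
E
```

```text
markR [0.5222 0.0153 0.276 ]
markL [0.5229 0.0518 0.276 ]
field [0.5227 0.0335 0.277 ]
field d [0.5227 0.0335 0.2771]
tab [ 0.5215 -0.0464  0.282 ]
tab d [ 0.5213 -0.0459  0.2835]
top d [ 0.522  -0.0076  0.2645]
ridge d [0.5091 0.0335 0.2836]
plate edge front l [0.4786 0.0135 0.265 ]
r [0.4797 0.0552 0.265 ]
machine top edge l [ 0.4603 -0.0787  0.2574]
r [0.4608 0.0726 0.2553]
```

Request:
jog_arm(targets=[{"dx": 12,"dy": 1,"dz": 15,"rx": 0,"ry": 0,"rz": 0,"gripper": 1},{"dx": 12,"dy": 1,"dz": 35,"rx": 0,"ry": 0,"rz": 0,"gripper": 1},{"dx": 12,"dy": 1,"dz": 52,"rx": 0,"ry": 0,"rz": 0,"gripper": 1},{"dx": 12,"dy": 1,"dz": 62,"rx": 0,"ry": 0,"rz": 0,"gripper": 1},{"dx": 12,"dy": 1,"dz": 67,"rx": 0,"ry": 0,"rz": 0,"gripper": 1},{"dx": 12,"dy": 1,"dz": 67,"rx": 0,"ry": 0,"rz": 0,"gripper": 1},{"dx": 12,"dy": 1,"dz": 67,"rx": 0,"ry": 0,"rz": 0,"gripper": 1},{"dx": 12,"dy": 1,"dz": 67,"rx": 0,"ry": 0,"rz": 0,"gripper": 1}])

```text
t: 3.53
eef_pos: [0.554, 0.0344, 0.3027]
ee_rot: [3.141, 0.001, 3.14]
force: [0.8, -0.8, 0.8]
width: 0.0005
gripper_force: 0.0
```

Request:
jog_arm(targets=[{"dx": 4,"dy": 0,"dz": 0,"rx": 0,"ry": 0,"rz": 0,"gripper": 1},{"dx": 8,"dy": 0,"dz": 0,"rx": 0,"ry": 0,"rz": 0,"gripper": 1},{"dx": 12,"dy": 0,"dz": 0,"rx": 0,"ry": 0,"rz": 0,"gripper": 1},{"dx": 16,"dy": 0,"dz": 0,"rx": 0,"ry": 0,"rz": 0,"gripper": 1},{"dx": 20,"dy": 0,"dz": 0,"rx": 0,"ry": 0,"rz": 0,"gripper": 1},{"dx": 24,"dy": 0,"dz": 0,"rx": 0,"ry": 0,"rz": 0,"gripper": 1},{"dx": 27,"dy": 0,"dz": 0,"rx": 0,"ry": 0,"rz": 0,"gripper": 1},{"dx": 30,"dy": 0,"dz": 0,"rx": 0,"ry": 0,"rz": 0,"gripper": 1}])

```text
t: 4.2
eef_pos: [0.5228, 0.0343, 0.3013]
ee_rot: [-3.141, -0.001, 3.14]
force: [-0.1, -0.0, -0.6]
width: 0.0006
gripper_force: 0.3
```

Request:
jog_arm(targets=[{"dx": 0,"dy": 0,"dz": 0,"rx": 0,"ry": 0,"rz": 0,"gripper": 1},{"dx": 0,"dy": 0,"dz": 0,"rx": 0,"ry": 0,"rz": 0,"gripper": 1},{"dx": 0,"dy": 0,"dz": -8,"rx": 0,"ry": 0,"rz": 0,"gripper": 1},{"dx": 0,"dy": 0,"dz": -20,"rx": 0,"ry": 0,"rz": 0,"gripper": 1},{"dx": -20,"dy": 0,"dz": -30,"rx": 0,"ry": 0,"rz": 0,"gripper": 1},{"dx": -42,"dy": 0,"dz": -40,"rx": 0,"ry": 0,"rz": 0,"gripper": 1},{"dx": -42,"dy": 0,"dz": -40,"rx": 0,"ry": 0,"rz": 0,"gripper": 1},{"dx": -42,"dy": 0,"dz": -40,"rx": 0,"ry": 0,"rz": 0,"gripper": 1}])

```text
t: 4.87
eef_pos: [0.5664, 0.0344, 0.3416]
ee_rot: [-3.141, -0.0, 3.14]
force: [-0.2, 0.7, -0.2]
width: 0.0007
gripper_force: 0.0
```

```bash
cat > look.py <<'E'
from station import arm
import cv2,numpy as np,pickle,sys
n=sys.argv[1]
f=arm.grab_frame("wrist");pickle.dump(f,open(n+'.pkl','wb'))
c=f['frame'][30:230,180:420]
h=cv2.cvtColor(c,cv2.COLOR_RGB2HSV);m=(((h[:,:,0]<8)|(h[:,:,0]>172))&(h[:,:,1]>120)&(h[:,:,2]>60)).astype(np.uint8)
_,_,st,ce=cv2.connectedComponentsWithStats(m)
for a,b in zip(st[1:],ce[1:]):
    if a[4]>5:print('red',a.tolist(),b.round(1))
cv2.imwrite(f'pics/{n}.png',cv2.resize(c[:,:,::-1],None,fx=3,fy=3,interpolation=cv2.INTER_CUBIC))
s=arm.get_state();print(s['t'],s['eef_pos'],s['force'])
E
python3 look.py w3
```

```text
red [14, 133, 13, 5, 45] [ 19.4 135. ]
4.9167 [0.56555198 0.03433292 0.34121583] [-0.17591337  0.49576093 -0.58566837]
```

View pics/w3.png

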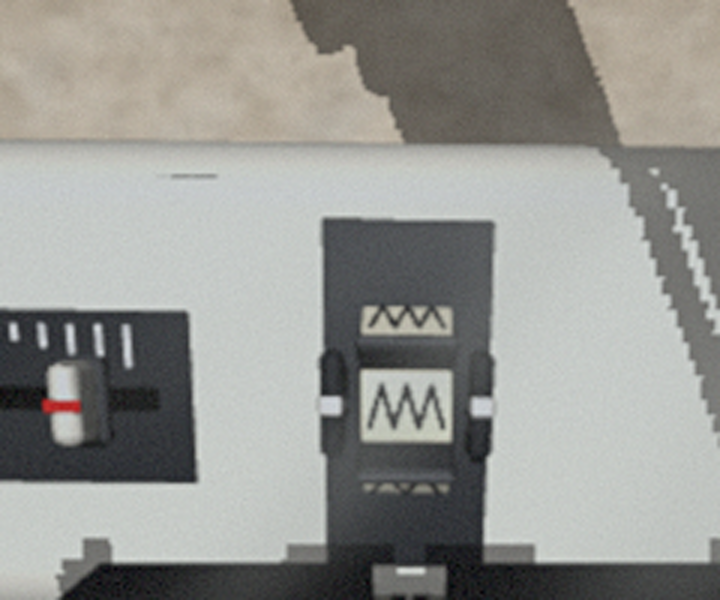

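The wheel moved one click toward the front: the earlier top field now shows at crop (405,320). The field coming up at (405,488) is cream too, so red isn't next. I'll repeat the click.

Request:
jog_arm(targets=[{"dx": 12,"dy": -1,"dz": 10,"rx": 0,"ry": 0,"rz": 0,"gripper": 1},{"dx": 12,"dy": -1,"dz": 25,"rx": 0,"ry": 0,"rz": 0,"gripper": 1},{"dx": 12,"dy": -1,"dz": 35,"rx": 0,"ry": 0,"rz": 0,"gripper": 1},{"dx": 12,"dy": -1,"dz": 39,"rx": 0,"ry": 0,"rz": 0,"gripper": 1},{"dx": 12,"dy": -1,"dz": 39,"rx": 0,"ry": 0,"rz": 0,"gripper": 1},{"dx": 12,"dy": -1,"dz": 39,"rx": 0,"ry": 0,"rz": 0,"gripper": 1},{"dx": 12,"dy": -1,"dz": 39,"rx": 0,"ry": 0,"rz": 0,"gripper": 1},{"dx": 12,"dy": -1,"dz": 39,"rx": 0,"ry": 0,"rz": 0,"gripper": 1}])

```text
t: 5.58
eef_pos: [0.5537, 0.0334, 0.303]
ee_rot: [3.141, 0.0, 3.14]
force: [0.3, -0.6, 0.2]
width: 0.0008
gripper_force: 0.0
```

Request:
jog_arm(targets=[{"dx": 4,"dy": 0,"dz": 0,"rx": 0,"ry": 0,"rz": 0,"gripper": 1},{"dx": 8,"dy": 0,"dz": 0,"rx": 0,"ry": 0,"rz": 0,"gripper": 1},{"dx": 12,"dy": 0,"dz": 0,"rx": 0,"ry": 0,"rz": 0,"gripper": 1},{"dx": 16,"dy": 0,"dz": 0,"rx": 0,"ry": 0,"rz": 0,"gripper": 1},{"dx": 20,"dy": 0,"dz": 0,"rx": 0,"ry": 0,"rz": 0,"gripper": 1},{"dx": 24,"dy": 0,"dz": 0,"rx": 0,"ry": 0,"rz": 0,"gripper": 1},{"dx": 27,"dy": 0,"dz": 0,"rx": 0,"ry": 0,"rz": 0,"gripper": 1},{"dx": 30,"dy": 0,"dz": 0,"rx": 0,"ry": 0,"rz": 0,"gripper": 1}])

```text
t: 6.25
eef_pos: [0.5227, 0.0333, 0.3022]
ee_rot: [-3.141, -0.001, 3.14]
force: [0.4, 0.0, -0.6]
width: 0.0004
gripper_force: 0.0
```

Request:
jog_arm(targets=[{"dx": 0,"dy": 0,"dz": 0,"rx": 0,"ry": 0,"rz": 0,"gripper": 1},{"dx": 0,"dy": 0,"dz": 0,"rx": 0,"ry": 0,"rz": 0,"gripper": 1},{"dx": 0,"dy": 0,"dz": -8,"rx": 0,"ry": 0,"rz": 0,"gripper": 1},{"dx": 0,"dy": 0,"dz": -20,"rx": 0,"ry": 0,"rz": 0,"gripper": 1},{"dx": -20,"dy": 0,"dz": -30,"rx": 0,"ry": 0,"rz": 0,"gripper": 1},{"dx": -42,"dy": 0,"dz": -40,"rx": 0,"ry": 0,"rz": 0,"gripper": 1},{"dx": -42,"dy": 0,"dz": -40,"rx": 0,"ry": 0,"rz": 0,"gripper": 1},{"dx": -42,"dy": 0,"dz": -40,"rx": 0,"ry": 0,"rz": 0,"gripper": 1}])

```text
t: 6.92
eef_pos: [0.5664, 0.0334, 0.3426]
ee_rot: [-3.142, -0.0, 3.14]
force: [-0.2, -0.6, -1.3]
width: 0.0006
gripper_force: 0.0
```

```bash
python3 look.py w4
```

```text
red [16, 132, 13, 6, 48] [ 21.6 134.8]
red [132, 161, 10, 3, 19] [136.8 161.6]
red [144, 161, 7, 3, 18] [146.8 162.1]
6.9667 [0.56558436 0.03331993 0.34219722] [-0.51154343 -0.01460721  0.10255411]
```

View pics/w4.png

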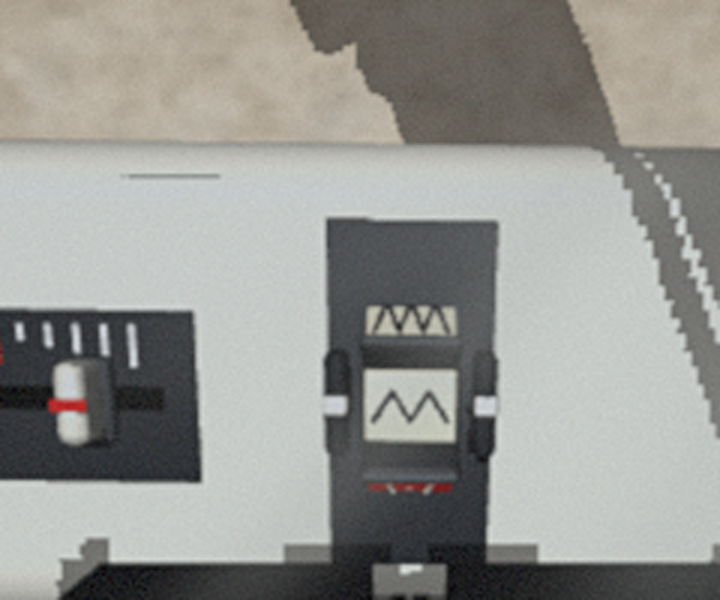

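The red field now shows just behind the rear ridge at crop (410,488), so one more click is needed.

Request:
jog_arm(targets=[{"dx": 12,"dy": 0,"dz": 10,"rx": 0,"ry": 0,"rz": 0,"gripper": 1},{"dx": 12,"dy": 0,"dz": 25,"rx": 0,"ry": 0,"rz": 0,"gripper": 1},{"dx": 12,"dy": 0,"dz": 35,"rx": 0,"ry": 0,"rz": 0,"gripper": 1},{"dx": 12,"dy": 0,"dz": 39,"rx": 0,"ry": 0,"rz": 0,"gripper": 1},{"dx": 12,"dy": 0,"dz": 39,"rx": 0,"ry": 0,"rz": 0,"gripper": 1},{"dx": 12,"dy": 0,"dz": 39,"rx": 0,"ry": 0,"rz": 0,"gripper": 1},{"dx": 12,"dy": 0,"dz": 39,"rx": 0,"ry": 0,"rz": 0,"gripper": 1},{"dx": 12,"dy": 0,"dz": 39,"rx": 0,"ry": 0,"rz": 0,"gripper": 1}])

```text
t: 7.63
eef_pos: [0.5538, 0.0334, 0.304]
ee_rot: [3.141, 0.0, 3.14]
force: [-0.3, 0.1, -0.5]
width: 0.0004
gripper_force: 0.0
```

Request:
jog_arm(targets=[{"dx": 4,"dy": 0,"dz": 0,"rx": 0,"ry": 0,"rz": 0,"gripper": 1},{"dx": 8,"dy": 0,"dz": 0,"rx": 0,"ry": 0,"rz": 0,"gripper": 1},{"dx": 12,"dy": 0,"dz": 0,"rx": 0,"ry": 0,"rz": 0,"gripper": 1},{"dx": 16,"dy": 0,"dz": 0,"rx": 0,"ry": 0,"rz": 0,"gripper": 1},{"dx": 20,"dy": 0,"dz": 0,"rx": 0,"ry": 0,"rz": 0,"gripper": 1},{"dx": 24,"dy": 0,"dz": 0,"rx": 0,"ry": 0,"rz": 0,"gripper": 1},{"dx": 27,"dy": 0,"dz": 0,"rx": 0,"ry": 0,"rz": 0,"gripper": 1},{"dx": 30,"dy": 0,"dz": 0,"rx": 0,"ry": 0,"rz": 0,"gripper": 1}])

```text
t: 8.3
eef_pos: [0.5227, 0.0333, 0.3032]
ee_rot: [-3.141, -0.001, 3.14]
force: [-0.5, 0.5, 0.6]
width: 0.0002
gripper_force: 0.0
```

Request:
jog_arm(targets=[{"dx": 0,"dy": 0,"dz": 0,"rx": 0,"ry": 0,"rz": 0,"gripper": 1},{"dx": 0,"dy": 0,"dz": 0,"rx": 0,"ry": 0,"rz": 0,"gripper": 1},{"dx": 0,"dy": 0,"dz": -8,"rx": 0,"ry": 0,"rz": 0,"gripper": 1},{"dx": 0,"dy": 0,"dz": -20,"rx": 0,"ry": 0,"rz": 0,"gripper": 1},{"dx": -20,"dy": 0,"dz": -30,"rx": 0,"ry": 0,"rz": 0,"gripper": 1},{"dx": -42,"dy": 0,"dz": -40,"rx": 0,"ry": 0,"rz": 0,"gripper": 1},{"dx": -42,"dy": 0,"dz": -40,"rx": 0,"ry": 0,"rz": 0,"gripper": 1},{"dx": -42,"dy": 0,"dz": -40,"rx": 0,"ry": 0,"rz": 0,"gripper": 1}])

```text
t: 8.97
eef_pos: [0.5664, 0.0334, 0.3436]
ee_rot: [-3.141, -0.0, 3.14]
force: [-0.8, -0.1, -0.6]
width: 0.0004
gripper_force: 0.0
```

```bash
python3 look.py w5
```

```text
red [0, 111, 2, 11, 13] [  0.2 116.4]
red [121, 123, 31, 24, 483] [136.3 134.1]
red [131, 129, 12, 13, 105] [136.3 134.9]
red [16, 132, 14, 6, 54] [ 22.1 134.5]
9.0167 [0.56557938 0.03330074 0.34321819] [-0.48765502 -0.3615899  -1.31981703]
```

View pics/w5.png

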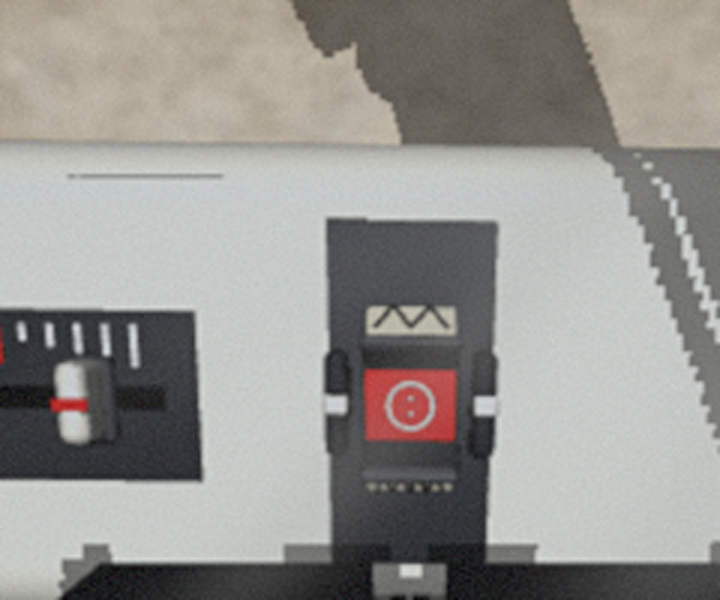

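The red field lies uppermost at crop (410,405), between the marks at (335,405) and (485,405). Next is the slide, with the tab at about y = -0.046.

Request:
jog_arm(targets=[{"dx": 20,"dy": -22,"dz": 0,"rx": 0,"ry": 0,"rz": 0,"gripper": 1},{"dx": 40,"dy": -42,"dz": 0,"rx": 0,"ry": 0,"rz": 0,"gripper": 1},{"dx": 44,"dy": -46,"dz": 0,"rx": 0,"ry": 0,"rz": 0,"gripper": 1},{"dx": 44,"dy": -46,"dz": 14,"rx": 0,"ry": 0,"rz": 0,"gripper": 1},{"dx": 44,"dy": -46,"dz": 30,"rx": 0,"ry": 0,"rz": 0,"gripper": 1},{"dx": 44,"dy": -46,"dz": 42,"rx": 0,"ry": 0,"rz": 0,"gripper": 1},{"dx": 44,"dy": -46,"dz": 48,"rx": 0,"ry": 0,"rz": 0,"gripper": 1},{"dx": 44,"dy": -46,"dz": 48,"rx": 0,"ry": 0,"rz": 0,"gripper": 1}])

```text
t: 9.68
eef_pos: [0.5204, -0.0126, 0.2943]
ee_rot: [-3.141, -0.002, 3.14]
force: [-0.9, 0.4, 0.3]
width: 0.0003
gripper_force: 0.0
```

Request:
jog_arm(targets=[{"dx": 0,"dy": -4,"dz": 0,"rx": 0,"ry": 0,"rz": 0,"gripper": 1},{"dx": 0,"dy": -8,"dz": 0,"rx": 0,"ry": 0,"rz": 0,"gripper": 1},{"dx": 0,"dy": -12,"dz": 0,"rx": 0,"ry": 0,"rz": 0,"gripper": 1},{"dx": 0,"dy": -16,"dz": 0,"rx": 0,"ry": 0,"rz": 0,"gripper": 1},{"dx": 0,"dy": -20,"dz": 0,"rx": 0,"ry": 0,"rz": 0,"gripper": 1},{"dx": 0,"dy": -23,"dz": 0,"rx": 0,"ry": 0,"rz": 0,"gripper": 1},{"dx": 0,"dy": -26,"dz": 0,"rx": 0,"ry": 0,"rz": 0,"gripper": 1},{"dx": 0,"dy": -28,"dz": 0,"rx": 0,"ry": 0,"rz": 0,"gripper": 1}])

```text
t: 10.35
eef_pos: [0.5216, -0.0408, 0.2957]
ee_rot: [3.141, 0.001, 3.14]
force: [0.5, 2.2, 1.9]
width: 0.0004
gripper_force: 1.1
```

Request:
jog_arm(targets=[{"dx": 0,"dy": -1,"dz": 0,"rx": 0,"ry": 0,"rz": 0,"gripper": 1},{"dx": 0,"dy": -2,"dz": 0,"rx": 0,"ry": 0,"rz": 0,"gripper": 1},{"dx": 0,"dy": -3,"dz": 0,"rx": 0,"ry": 0,"rz": 0,"gripper": 1},{"dx": 0,"dy": -4,"dz": 0,"rx": 0,"ry": 0,"rz": 0,"gripper": 1},{"dx": 0,"dy": -5,"dz": 0,"rx": 0,"ry": 0,"rz": 0,"gripper": 1},{"dx": 0,"dy": -5,"dz": 0,"rx": 0,"ry": 0,"rz": 0,"gripper": 1},{"dx": 0,"dy": -5,"dz": 0,"rx": 0,"ry": 0,"rz": 0,"gripper": 1},{"dx": 0,"dy": -5,"dz": 0,"rx": 0,"ry": 0,"rz": 0,"gripper": 1}])

```text
t: 11.02
eef_pos: [0.5214, -0.0457, 0.2955]
ee_rot: [-3.141, -0.0, 3.14]
force: [1.4, 1.2, 0.6]
width: 0.0005
gripper_force: 0.5
```

Request:
jog_arm(targets=[{"dx": 0,"dy": -1,"dz": 0,"rx": 0,"ry": 0,"rz": 0,"gripper": 1},{"dx": 0,"dy": -1,"dz": 0,"rx": 0,"ry": 0,"rz": 0,"gripper": 1},{"dx": 0,"dy": -2,"dz": 0,"rx": 0,"ry": 0,"rz": 0,"gripper": 1},{"dx": 0,"dy": -2,"dz": 0,"rx": 0,"ry": 0,"rz": 0,"gripper": 1},{"dx": 0,"dy": -3,"dz": 0,"rx": 0,"ry": 0,"rz": 0,"gripper": 1},{"dx": 0,"dy": -3,"dz": 0,"rx": 0,"ry": 0,"rz": 0,"gripper": 1},{"dx": 0,"dy": -3,"dz": 0,"rx": 0,"ry": 0,"rz": 0,"gripper": 1},{"dx": 0,"dy": -3,"dz": 0,"rx": 0,"ry": 0,"rz": 0,"gripper": 1}])

```text
t: 11.68
eef_pos: [0.5214, -0.0486, 0.2955]
ee_rot: [-3.141, -0.0, 3.14]
force: [1.1, 1.7, 0.3]
width: 0.0003
gripper_force: 0.7
```

Request:
jog_arm(targets=[{"dx": 0,"dy": -1,"dz": 0,"rx": 0,"ry": 0,"rz": 0,"gripper": 1},{"dx": 0,"dy": -1,"dz": 0,"rx": 0,"ry": 0,"rz": 0,"gripper": 1},{"dx": 0,"dy": -2,"dz": 0,"rx": 0,"ry": 0,"rz": 0,"gripper": 1},{"dx": 0,"dy": -2,"dz": 0,"rx": 0,"ry": 0,"rz": 0,"gripper": 1},{"dx": 0,"dy": -2.5,"dz": 0,"rx": 0,"ry": 0,"rz": 0,"gripper": 1},{"dx": 0,"dy": -2.5,"dz": 0,"rx": 0,"ry": 0,"rz": 0,"gripper": 1},{"dx": 0,"dy": -2.5,"dz": 0,"rx": 0,"ry": 0,"rz": 0,"gripper": 1},{"dx": 0,"dy": -2.5,"dz": 0,"rx": 0,"ry": 0,"rz": 0,"gripper": 1}])

```text
t: 12.35
eef_pos: [0.5214, -0.0512, 0.2955]
ee_rot: [-3.141, -0.0, 3.14]
force: [-0.5, 1.9, -0.3]
width: 0.0006
gripper_force: 0.7
```

Request:
jog_arm(targets=[{"dx": 0,"dy": -1,"dz": 0,"rx": 0,"ry": 0,"rz": 0,"gripper": 1},{"dx": 0,"dy": -1,"dz": 0,"rx": 0,"ry": 0,"rz": 0,"gripper": 1},{"dx": 0,"dy": -2,"dz": 0,"rx": 0,"ry": 0,"rz": 0,"gripper": 1},{"dx": 0,"dy": -2,"dz": 0,"rx": 0,"ry": 0,"rz": 0,"gripper": 1},{"dx": 0,"dy": -2.5,"dz": 0,"rx": 0,"ry": 0,"rz": 0,"gripper": 1},{"dx": 0,"dy": -2.5,"dz": 0,"rx": 0,"ry": 0,"rz": 0,"gripper": 1},{"dx": 0,"dy": -2.5,"dz": 0,"rx": 0,"ry": 0,"rz": 0,"gripper": 1},{"dx": 0,"dy": -2.5,"dz": 0,"rx": 0,"ry": 0,"rz": 0,"gripper": 1}])

```text
t: 13.02
eef_pos: [0.5214, -0.0516, 0.2955]
ee_rot: [3.138, 0.0, 3.141]
force: [-2.4, 10.8, 1.5]
width: 0.0002
gripper_force: 5.9
```

The force rose to 10.8 N with no further travel, so this is the end stop. I'll back off, lift and check.

Request:
jog_arm(targets=[{"dx": 0,"dy": 4,"dz": 0,"rx": 0,"ry": 0,"rz": 0,"gripper": 1},{"dx": 0,"dy": 10,"dz": 0,"rx": 0,"ry": 0,"rz": 0,"gripper": 1},{"dx": 0,"dy": 12,"dz": -10,"rx": 0,"ry": 0,"rz": 0,"gripper": 1},{"dx": 0,"dy": 12,"dz": -35,"rx": 0,"ry": 0,"rz": 0,"gripper": 1},{"dx": -20,"dy": 20,"dz": -60,"rx": 0,"ry": 0,"rz": 0,"gripper": 1},{"dx": -44,"dy": 35,"dz": -75,"rx": 0,"ry": 0,"rz": 0,"gripper": 1},{"dx": -44,"dy": 35,"dz": -75,"rx": 0,"ry": 0,"rz": 0,"gripper": 1},{"dx": -44,"dy": 35,"dz": -75,"rx": 0,"ry": 0,"rz": 0,"gripper": 1}])

```text
t: 13.68
eef_pos: [0.5666, -0.0182, 0.3715]
ee_rot: [-3.141, 0.001, 3.141]
force: [-0.8, -0.1, -0.3]
width: 0.0004
gripper_force: 0.0
```

```bash
python3 look.py w6
```

```text
red [72, 106, 5, 10, 43] [ 74.  110.2]
red [184, 120, 29, 22, 421] [198.2 130.4]
red [194, 126, 11, 11, 82] [198.6 130.6]
red [65, 128, 12, 4, 38] [ 70.3 129.8]
13.7333 [ 0.5656565  -0.01853004  0.37073934] [-0.08066957 -0.88012742 -0.74462689]
```

View pics/w6.png

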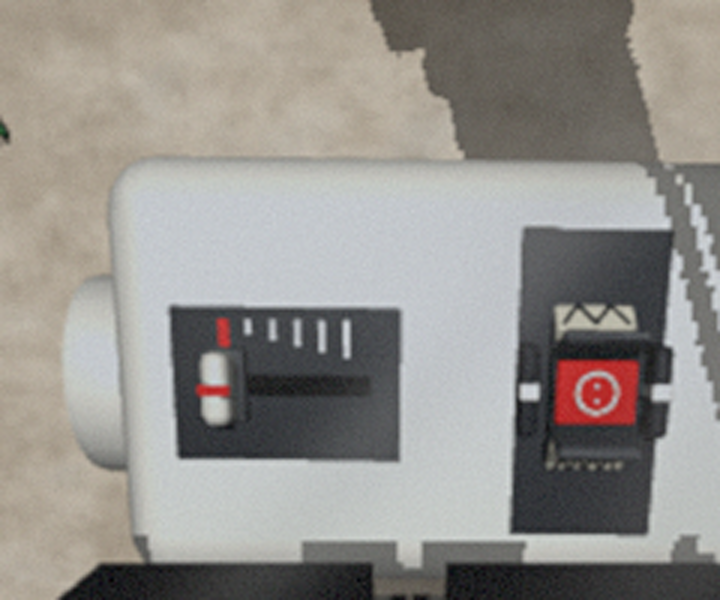

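The slide's tab is at (215,388), at the red line (223,332) and the end of its slot. The red field at (597,392) is uppermost between the marks. The arm is clear of everything, so I'm handing in.

```bash
python3 -c "
from station import arm
print(arm.job_done())"
```

```text
the job is handed in; nothing more can be done
None
```

The job is done and handed in: the stitch wheel was rolled forward three clicks so the red field is uppermost between the white marks, then the stitch-length slide was pushed right to its end stop, and the arm was lifted clear.

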